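# Hang the headband on the padded roll

## Robot

A 6-joint arm with a two-finger parallel gripper is mounted at the origin on the work surface. World frame = base frame: x ahead of the robot, y to its left, z up, the work surface at z = 0. Lengths are in m, angles in rad, forces in N, time in s.
With the tool pointing down it reaches from about 0.275 to 0.825 m from the base axis. Payload 4.9 kg.
Tool frame: the origin (TCP) lies on the centre line of the jaws, within the pads' length; the fingertips stand 11 mm ahead of it and the grasp point (between the pads) lies 8 mm behind it; x points along the fingers, y is the direction in which the jaws open and shut, and the axes are right-handed (so a half turn about x gives the same grasp; the last joint's range is limited). The gripper opens to 85 mm and grips with 20 to 120 N. Pads are 22 mm wide; open, the fingers measure 114 mm over their backs; the gripper's body (76 mm by 85 mm) begins 54 mm behind the grasp point. The pads swing forward as they close: fully open they stand 13 mm farther back than shut.
Start: joints at [1.134, 0.326, -0.193, 1.052, 0, 1.437], TCP at [0.164, 0.525, 0.242] pointing down, gripper open.
Joint ranges: [-2.65, 2.65], [-0.97, 1.79], [-1.3, 1.35], [-1.93, 2.1], [-1.47, 1.37], [-3.14, 3.14]. Speed limits (rad/s): [2.57, 2.57, 3.14, 3.14, 3.14, 3.14].

## Interface

Orientations are given as a rotation vector (axis times angle).
In Python, from cell import env gives the robot as it stands.
- The arm moves only by the tool step_arm, never from a script. Its argument "rows" is a list of rows, each a list of 2 entries, a list of its own where there are three numbers: the shift along the tool's x, y, z scaled (see below), then the turn, a rotation vector about the tool's x, y, z scaled (see below). In form: [[[tx, ty, tz], [rx, ry, rz]], ...]. A call has 1 to 5 rows; each row shifts and turns the pose as measured when the row begins, along the tool's axes as they then stand; what a row does not reach is not made up. The controller multiplies each number of a shift by 20 mm and each number of a turn by 0.1 rad. A row lasts 1/12 s, in which the tool goes at most 41.7 mm and 7.16 degrees, less where a joint would pass 70% of its speed; a pose out of reach is approached as far as the arm can. A call with a number of a shift or a turn outside -1 to 1 is refused whole. A call with a gripper value outside its range is refused whole. "jaw" is the gripper command: -1 is fully open, 1 is shut, values between are in proportion, set as the call begins (left out, the last holds). The fingers move at their own pace and stop on an object; "squeeze" is the grip in N (left out, the last holds). Time passes only in rows, so rows that do not move let the fingers close. It gives the time, the measured TCP pose, the force and the opening at its end, in the units of the state.
- env.get_state(): the state, without advancing time (a new reading comes with each control period).
- env.grab_frame(name): name is "side" or "top"; returns the picture (400x640x3 uint8, blue, green, red); there is no depth.
- env.camera_params(name): a dict with "vertical_fov" (degrees; the focal length in pixels is half the picture's height over the tangent of half this angle, whatever the lens; pixels are square), "cx", "cy" (the principal point, pixels), "distortion" ([k1, k2, p1, p2, k3] as OpenCV has them; the pictures are not rectified), "position" and "orientation" of the camera in the world. Camera axes: x right, y down, z forward; pixel columns grow to the right and rows downward; lengths in m; the calibration is good to about 2 mm. A picture is of the moment at which its call begins. camera_params takes no time and is no camera call.
- env.hand_in(): hands the job in, once; it reports no verdict.
The state is a dict: "t": time; "joints": joint angles; "joint_vel": joint speeds; "tau": joint torques, N m; "eef_pos": TCP position; "tcp_rot": TCP orientation; "contact_force": force on the tool from outside, world axes, zero at the start; "moment": the same for the moment, N m; "opening": finger opening in m.
Only numpy, scipy, OpenCV 4.12 (cv2) and the standard library are available. Lean on these libraries where they do the work, as an engineer would, in place of code of your own. Each camera call takes 0.05 s, during which the arm holds its last target. There are 200 camera calls.

## Task

The coral headband is lying on its side on the dresser: first stand it up on its two feet on the dresser top, crown uppermost, and let go of it there. Then take hold of it again and drape it squarely over the padded roll of the headband stand, between the two end boards, so that it hangs straight from its crown. Do not drop it or let it topple, and leave the vase, the two perfume vials and the soap dish standing where they are.

Things in the scene. Friction and masses are not known exactly. Their poses are not given: they have to be found in the camera images.
- headband: Rigid coral U-shaped headband, 70 g, at first lying on a side face, crown roughly away from the robot. Band 32 mm wide, 8 thick. Axes: x from feet to crown, y from leg to leg, z across the band width. Origin on the side face it lies on (z 0; other face z 32), y midway. Feet ends at x -68 mm, straight legs x -68 to -13 at y +-66 (mid-line), half-circle arch above, inner crown x 49, knot top x 69.
- headband_crown (a point): Middle of the inner face of the headband's crown, half way across the band width: the part that rests on the roll, 117 mm above the feet; axes as the headband. The gap between the legs' inner faces is 124 mm
- headband_feet (a point): Midway between the headband's two flat feet ends, half way across the band width; axes as the headband. On its feet it stands by itself, 137 mm high with the knot, and tips beyond about 12 degrees. A leg can be pinched across its 8 mm thickness
- headband_knot (a point): Middle of the top face of the darker red knot block on the outside of the crown, half way across the band width; axes as the headband. The knot is 14 mm in x (down to the band), 40 mm in y, 32 mm in z (flush with the band's side faces)
- stand: Wooden headband stand, fixed. Base board 250 x 100 x 12 mm; cream padded horizontal roll, 70 mm in diameter, 220 mm long, along the stand's x axis, its axis 100 mm above the dresser; an end board at each end, 60 mm wide (y), 12 mm thick, 124 mm high, inner faces 110 mm from the middle. Origin: centre of the base board's underside; z up
- roll_top (a point): Point on top of the roll, at the middle of its length, 135 mm above the dresser; axes as the stand's (x along the roll)
- vase: Black clay vase, loose, 104 mm widest diameter, 150 mm tall, origin at the centre of its base
- vial_amber: Amber glass perfume vial, loose, 36 x 36 mm, 81 mm tall with its brass cap, origin at the centre of its base
- vial_green: Green glass perfume vial, same sizes as the amber one, origin at the centre of its base
- soap_dish: White ceramic soap dish with a bar of soap, loose, 130 x 85 mm (x, y), 24 mm high, origin at the centre of its base
Mind the look-alikes: they are no part of the job. Of the things that look like the vial_amber, the middle-sized one is meant. Of the things that look like the soap_dish, take the one that is farthest to the robot's left at the start.

How it is judged:
By the outcome, as a careful person would: the job done as asked, in the order asked, and still so for the second after the job is handed in, with the robot touching nothing.
It also fails if it takes over 72 s, if anything falls off the work surface, if the arm or the gripper's body presses on something with over 40 N, if the wrist force passes 120 N, or if a joint passes its speed limit or range.

## Working session

There is one attempt and no reset: what is moved stays moved. The work goes in short steps, Python scripts to look and compute and a tool call to move; the robot and the scene stay as the last step left them, time stands still between calls to the robot, and variables do not carry over. Pictures are saved under pics/ and viewed, about 8 in all and at most 12, crops included, and the job is handed in when it is done.

Besides the shell and the picture viewer there is one more tool, called after "Emit:" in YAML: its name, and indented under it one key for each argument. step_arm: Moves the arm, as the interface text tells. Shifts and turns lie within -1 to 1; 1 stands for 20 mm of shift or 0.1 rad of turn. Its arguments: {"type":"object","properties":{"rows":{"type":"array"},"jaw":{"type":"number"},"squeeze":{"type":"number"}},"required":["rows"]}

```bash
mkdir -p pics; ls; cat > h.py <<'E'
import numpy as np, cv2
from scipy.spatial.transform import Rotation as R
from cell import env
def cam(n):
    p=env.camera_params(n); f=200/np.tan(np.radians(p["vertical_fov"])/2)
    K=np.array([[f,0,p["cx"]],[0,f,p["cy"]],[0,0,1.]])
    o=np.array(p["orientation"],float)
    M=R.from_rotvec(o).as_matrix() if o.size==3 else o.reshape(3,3)
    return K,np.array(p["distortion"],float),np.array(p["position"],float),M
def ray(n,uv):
    K,D,C,M=cam(n)
    q=cv2.undistortPoints(np.array(uv,float).reshape(-1,1,2),K,D).reshape(-1,2)
    d=np.c_[q,np.ones(len(q))]@M.T
    return C,d
def onz(n,uv,z):
    C,d=ray(n,uv); return C+d*((z-C[2])/d[:,2])[:,None]
def proj(n,P):
    K,D,C,M=cam(n)
    return cv2.projectPoints((np.array(P,float).reshape(-1,3)-C)@M,np.zeros(3),np.zeros(3),K,D)[0].reshape(-1,2)
def grab(n,name):
    im=env.grab_frame(n); cv2.imwrite(f"pics/{name}.png",im); return im
def st():
    s=env.get_state()
    m=R.from_rotvec(s["tcp_rot"]).as_matrix()
    print("t",round(s["t"],2),"pos",np.round(s["eef_pos"],4),"\n",np.round(m,3),"\nF",np.round(s["contact_force"],1),"M",np.round(s["moment"],2),"open",round(s["opening"],4),"q",np.round(s["joints"],3))
    return s,m
E
python3 - <<'E'
from h import *
print(env.camera_params("side"),env.camera_params("top"))
a=grab("side","s0");b=grab("top","t0"); st()
E
```

```text
pics
{'vertical_fov': 51.72139147995341, 'cx': 318.1219856987588, 'cy': 197.51295338295463, 'distortion': array([-0.00625149,  0.        ,  0.        ,  0.        ,  0.        ]), 'position': array([0.24861198, 0.53049041, 0.63936562]), 'orientation': array([-0.67462046,  2.60540686, -1.21537166])} {'vertical_fov': 44.256212086901385, 'cx': 317.7182579415961, 'cy': 194.95783313248927, 'distortion': array([-0.14642524,  0.        ,  0.        ,  0.        ,  0.        ]), 'position': array([0.47538636, 0.00264213, 1.0477439 ]), 'orientation': array([-2.23167516,  2.17008655, -0.09988788])}
t 0.1 pos [0.1638 0.5245 0.2416] 
 [[-0.001  0.298  0.955]
 [-0.001  0.954 -0.298]
 [-1.    -0.002 -0.   ]] 
F [0.1 0.2 0. ] M [ 0.   -0.02 -0.01] open 0.0855 q [ 1.134  0.327 -0.194  1.052  0.     1.437]
```

View pics/s0.png

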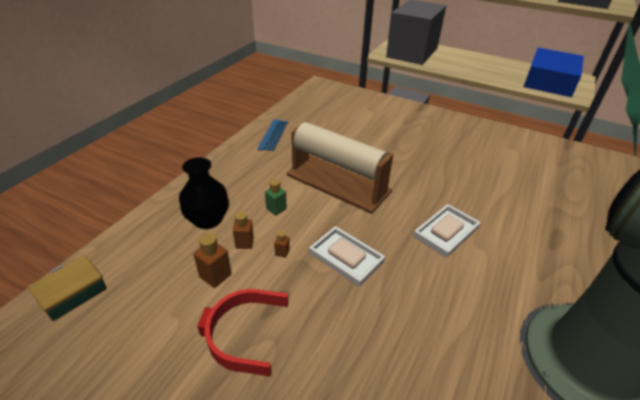

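View pics/t0.png

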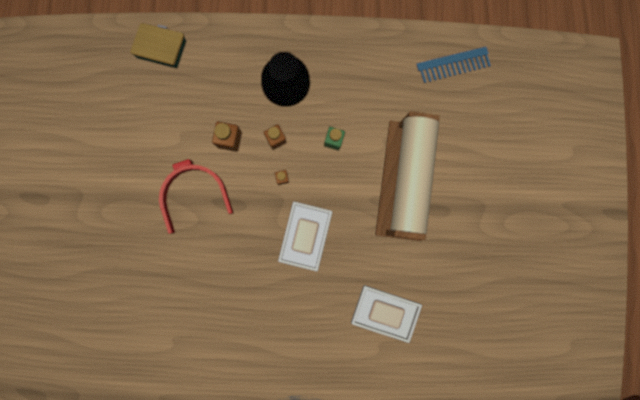

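The headband is at top (195,195) and side (235,330); it is the only one. Candidates for the amber vial are top (226,135) large, (275,136) middle (the one meant) and (281,177) small. For the soap dish they are top (305,237), leftmost and so the one meant, and (387,315). The roll is at top (415,175). Next I'll measure, with one close crop.

```bash
python3 - <<'E'
from h import *
b=cv2.imread("pics/t0.png"); a=cv2.imread("pics/s0.png")
def red(im):
    h=cv2.cvtColor(im,cv2.COLOR_BGR2HSV)
    return (((h[...,0]<5)|(h[...,0]>174))&(h[...,1]>165)&(h[...,2]>60)).astype(np.uint8)
m=red(b); n,l,s,c=cv2.connectedComponentsWithStats(m); print([tuple(x) for x in s if x[4]>30])
# cream roll
h=cv2.cvtColor(b,cv2.COLOR_BGR2HSV); cm=((h[...,2]>140)&(h[...,1]<90)).astype(np.uint8); cm[:,:385]=0; cm[250:]=0
n,l,s,c=cv2.connectedComponentsWithStats(cm); k=1+np.argmax(s[1:,4]); pts=np.argwhere(l==k)[:,::-1].astype(np.float32)
r=cv2.minAreaRect(pts); bx=cv2.boxPoints(r); print("roll",r,bx.round(1))
# midline of roll per row -> at axis height
ys=np.arange(int(pts[:,1].min())+8,int(pts[:,1].max())-8,4)
edge=[]
for y in ys:
    xs=pts[pts[:,1]==y][:,0]; edge.append([(xs.min()+xs.max())/2,y,xs.max()-xs.min()])
edge=np.array(edge); P=onz("top",edge[:,:2],0.100); f=np.polyfit(P[:,0],P[:,1],1); print("axis y=%.4f x + %.4f"%tuple(f),"widths",edge[::5,2]); print("x range",onz("top",bx,0.125).round(3))
for nme,uv,z in [("vL",(222,131),.1),("vA",(274,133),.08),("vG",(336,134),.08),("vS",(281,175),.04),("dish",(305,237),.02),("vase",(285,72),.15)]:
    print(nme,onz("top",uv,z).round(3))
x0,y0=140,110; c1=cv2.resize(b[y0:245,x0:300],None,fx=4.5,fy=4.5,interpolation=cv2.INTER_CUBIC)
cv2.imwrite("pics/c0.png",c1)
E
```

```text
[(np.int32(0), np.int32(0), np.int32(640), np.int32(400), np.int32(255791)), (np.int32(174), np.int32(160), np.int32(18), np.int32(8), np.int32(61)), (np.int32(163), np.int32(178), np.int32(10), np.int32(23), np.int32(42)), (np.int32(164), np.int32(203), np.int32(10), np.int32(30), np.int32(59))]
roll ((415.7384948730469, 173.9129638671875), (29.834365844726562, 116.2717056274414), 6.519801616668701) [[394.3 230. ]
 [407.5 114.5]
 [437.2 117.8]
 [424.  233.4]]
axis y=-0.1110 x + -0.1477 widths [28. 27. 28. 29. 29.]
x range [[ 0.473 -0.167  0.125]
 [ 0.696 -0.19   0.125]
 [ 0.692 -0.248  0.125]
 [ 0.468 -0.224  0.125]]
vL [[0.657 0.169 0.1  ]]
vA [[0.659 0.069 0.08 ]]
vG [[ 0.661 -0.055  0.08 ]]
vS [[0.58  0.054 0.04 ]]
dish [[0.454 0.001 0.02 ]]
vase [[0.763 0.048 0.15 ]]
```

View pics/c0.png

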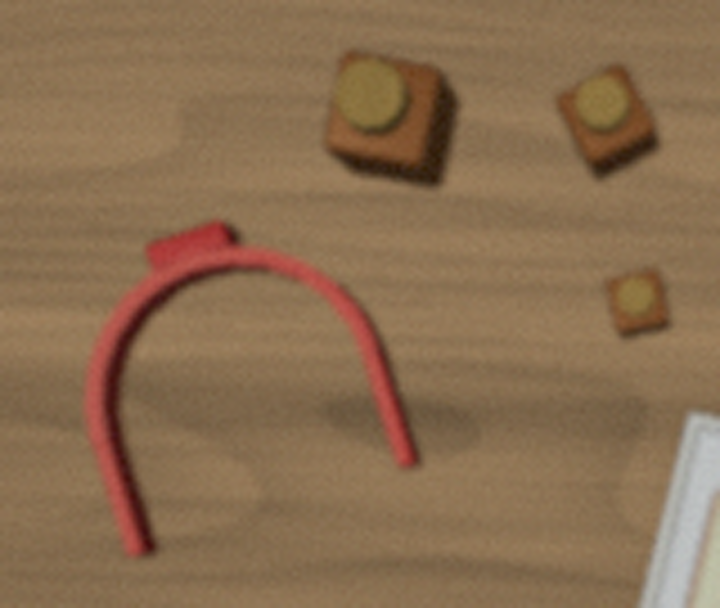

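Crop: headband feet at crop (135,550) and (405,463), knot outer face middle at crop (184,234). The middle-sized amber vial is at crop (605,115), so the choice holds. The roll mask is narrower than 70 mm, so I'll refine it and compute the headband pose.

```bash
python3 - <<'E'
from h import *
b=cv2.imread("pics/t0.png"); a=cv2.imread("pics/s0.png")
for y in (140,175,210):
    print(y,[tuple(map(int,b[y,x])) for x in range(386,444,3)])
f=lambda u,v:(140+(u+.5)/4.5-.5,110+(v+.5)/4.5-.5)
L,Rr,K,Cr=onz("top",[f(134,546),f(403,462),f(184,235),f(215,270)],.032)
print("L",L.round(4),"R",Rr.round(4),"knot",K.round(4),"sep",np.linalg.norm(L-Rr))
mid=(L+Rr)/2; d=K-mid; print("len knot-feet",np.linalg.norm(d),"ang",np.degrees(np.arctan2(d[1],d[0])), "ang from feet",np.degrees(np.arctan2((L-Rr)[1],(L-Rr)[0]))-90)
h=mid
E
```

```text
140 [(68, 92, 116), (47, 76, 108), (44, 71, 104), (46, 70, 102), (46, 73, 104), (58, 78, 100), (96, 117, 130), (119, 142, 156), (129, 156, 173), (139, 171, 180), (155, 186, 187), (162, 192, 189), (150, 182, 188), (145, 172, 185), (135, 164, 180), (124, 153, 168), (108, 130, 145), (86, 114, 134), (87, 120, 148), (84, 116, 142)]
175 [(43, 72, 105), (41, 68, 100), (45, 71, 101), (45, 73, 103), (81, 99, 108), (109, 133, 144), (121, 147, 160), (132, 162, 176), (149, 179, 184), (161, 190, 187), (161, 190, 188), (149, 180, 185), (141, 173, 186), (134, 164, 179), (119, 145, 160), (98, 121, 132), (86, 119, 141), (91, 123, 149), (88, 120, 145), (84, 115, 144)]
210 [(43, 68, 100), (41, 69, 98), (55, 78, 100), (92, 112, 124), (112, 137, 150), (123, 150, 165), (141, 169, 183), (161, 188, 188), (168, 192, 191), (156, 183, 185), (148, 180, 189), (140, 170, 185), (131, 160, 172), (117, 142, 156), (86, 107, 120), (71, 95, 119), (65, 91, 112), (67, 93, 114), (70, 96, 117), (66, 91, 113)]
L [0.4578 0.2825 0.032 ] R [0.5003 0.1589 0.032 ] knot [0.6025 0.2655 0.032 ] sep 0.13069637488949554
len knot-feet 0.13130575802511252 ang 19.956603539369404 ang from feet 18.979631311382093
```

Emit:
step_arm:
  rows:
    - [[0,0,0],[-1,0,0]]
    - [[0,0,0],[-1,0,0]]
    - [[0,0,0],[-1,0,0]]
    - [[0,0,0],[-1,0,0]]
    - [[0,0,0],[-1,0,0]]
  jaw: -0.36
  squeeze: 40

```text
t: 0.52
eef_pos: [0.163, 0.5229, 0.2391]
tcp_rot: [-0.177, 1.568, 0.167]
contact_force: [-1.0, -0.0, 0.7]
opening: 0.0582
```

Emit:
step_arm:
  rows:
    - [[0,0,0],[-0.7,0,0]]
    - [[0,0,0],[-0.7,0,0]]
    - [[0,0,0],[0,0,0]]

```text
t: 0.77
eef_pos: [0.1625, 0.5219, 0.2377]
tcp_rot: [-0.296, 1.557, 0.283]
contact_force: [0.1, -0.3, 1.1]
opening: 0.0579
```

Emit:
step_arm:
  rows:
    - [[0,-1,0.83],[0,0,0]]
    - [[0,-1,0.83],[0,0,0]]
    - [[0,-1,0.83],[0,0,0]]
    - [[0,-1,0.83],[0,0,0]]
    - [[0,-1,0.83],[0,0,0]]

```text
t: 1.18
eef_pos: [0.2746, 0.4577, 0.2359]
tcp_rot: [-0.298, 1.561, 0.283]
contact_force: [-0.6, 0.4, -0.1]
opening: 0.0579
```

```bash
cat >> h.py <<'E'
def to(pos,yaw=None,pitch=0.):
    """remaining shift (units of 20 mm) in tool axes and turn (0.1 rad) to target; yaw=angle of tool z when down; pitch 0 down .. pi/2 horizontal"""
    s,m=st()
    d=m.T@(np.array(pos)-s["eef_pos"])/.02
    print("shift units",d.round(2))
    if yaw is not None:
        c,sn=np.cos(yaw),np.sin(yaw)
        T=np.array([[0,-sn,c],[0,c,sn],[-1,0,0]]).astype(float)@R.from_rotvec([0,-pitch,0]).as_matrix()
        print("turn units",(R.from_matrix(m.T@T).as_rotvec()/.1).round(2))
E
python3 -c "
from h import *
to([.6,.2645,.1],.339)"
```

```text
t 1.18 pos [0.2746 0.4577 0.2359] 
 [[-0.008 -0.361  0.932]
 [-0.011  0.932  0.361]
 [-1.    -0.007 -0.011]] 
F [-0.6  0.4 -0.1] M [ 0.04 -0.05 -0.02] open 0.0579 q [ 8.930e-01  3.110e-01 -2.320e-01  1.042e+00 -1.000e-03  5.230e-01]
shift units [  6.77 -14.84  11.75]
turn units [ 0.31 -0.11  0.08]
```

Emit:
step_arm:
  rows:
    - [[0.2,-1,0.8],[0.05,0,0]]
    - [[0.2,-1,0.8],[0.05,0,0]]
    - [[0.2,-1,0.8],[0.05,0,0]]
    - [[0.2,-1,0.8],[0.05,0,0]]
    - [[0.2,-1,0.8],[0.05,0,0]]

```text
t: 1.6
eef_pos: [0.3891, 0.3878, 0.2149]
tcp_rot: [-0.27, 1.565, 0.255]
contact_force: [0.9, 0.4, 0.4]
opening: 0.058
```

Emit:
step_arm:
  rows:
    - [[0.2,-1,0.8],[0.05,0,0]]
    - [[0.2,-1,0.8],[0,0,0]]
    - [[0.2,-1,0.8],[0,0,0]]
    - [[0.2,-1,0.8],[0,0,0]]
    - [[0.2,-1,0.8],[0,0,0]]

```text
t: 2.02
eef_pos: [0.501, 0.3136, 0.1922]
tcp_rot: [-0.258, 1.569, 0.242]
contact_force: [-0.3, 0.4, 1.1]
opening: 0.0579
```

Emit:
step_arm:
  rows:
    - [[0.2,-1,0.8],[0,0,0]]
    - [[0.2,-1,0.8],[0,0,0]]
    - [[0.2,-1,0.8],[0,0,0]]
    - [[0,0,0],[0,0,0]]

```text
t: 2.35
eef_pos: [0.5708, 0.2653, 0.1768]
tcp_rot: [-0.249, 1.571, 0.23]
contact_force: [0.3, -1.5, 1.0]
opening: 0.058
```

```bash
python3 -c "
from h import *
to([.6,.2645,.1],.339)
b=grab('top','t1'); cv2.imwrite('pics/c1.png',cv2.resize(b[90:250,130:330],None,fx=3.5,fy=3.5,interpolation=cv2.INTER_CUBIC))"
```

```text
t 2.35 pos [0.5708 0.2653 0.1768] 
 [[-0.012 -0.3    0.954]
 [-0.014  0.954  0.3  ]
 [-1.    -0.01  -0.015]] 
F [ 0.3 -1.5  1. ] M [-0.05 -0.04  0.02] open 0.058 q [ 0.322  0.531 -0.047  1.009 -0.009  0.018]
shift units [ 3.82 -0.44  1.44]
turn units [-0.35 -0.16  0.09]
```

View pics/c1.png

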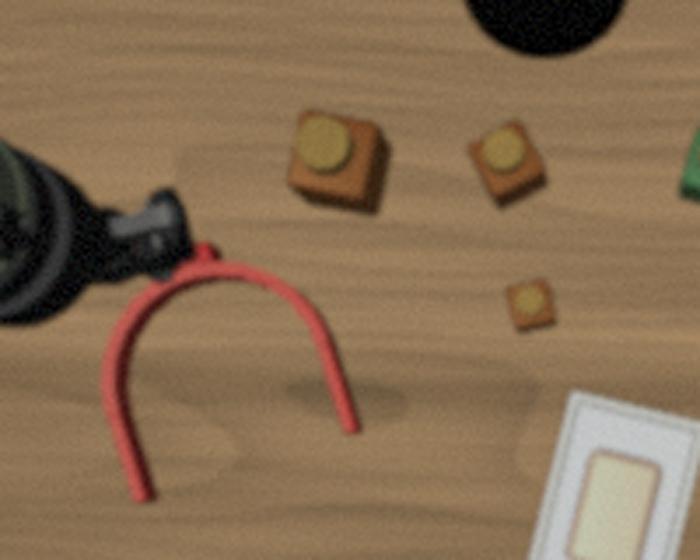

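The gripper is beside and above the knot (crop 207,255), as computed. I'll align it and descend.

Emit:
step_arm:
  rows:
    - [[0.8,-0.1,0.4],[-0.2,-0.1,0.05]]
    - [[0.8,-0.1,0.4],[-0.15,-0.05,0.05]]
    - [[0.8,-0.1,0.4],[0,0,0]]
    - [[0.8,-0.1,0.3],[0,0,0]]
    - [[0.6,0,0],[0,0,0]]

```text
t: 2.82
eef_pos: [0.5996, 0.2711, 0.1013]
tcp_rot: [-0.261, 1.553, 0.268]
contact_force: [-0.4, 0.6, 0.5]
opening: 0.058
```

```bash
python3 -c "
from h import *
to([.6,.2645,.017],.339)"
```

```text
t 2.82 pos [0.5996 0.2711 0.1013] 
 [[ 0.001 -0.331  0.944]
 [ 0.005  0.944  0.331]
 [-1.     0.004  0.002]] 
F [-0.4  0.6  0.5] M [-0.03  0.03 -0.04] open 0.058 q [ 0.31   0.634 -0.071  0.863  0.005 -0.027]
shift units [ 4.21 -0.34 -0.1 ]
turn units [-0.02  0.02 -0.04]
```

Emit:
step_arm:
  rows:
    - [[0.9,-0.3,-0.05],[0,0,0]]
    - [[0.9,-0.05,0],[0,0,0]]
    - [[0.9,0,0],[0,0,0]]
    - [[0.8,0,0],[0,0,0]]

```text
t: 3.15
eef_pos: [0.5985, 0.2678, 0.0295]
tcp_rot: [-0.259, 1.553, 0.268]
contact_force: [0.6, -0.1, 0.2]
opening: 0.058
```

```bash
python3 -c "
from h import *
to([.6,.2645,.017],.339)"
```

```text
t 3.15 pos [0.5985 0.2678 0.0295] 
 [[ 0.001 -0.329  0.944]
 [ 0.006  0.944  0.329]
 [-1.     0.006  0.003]] 
F [ 0.6 -0.1  0.2] M [-0.04 -0.07  0.01] open 0.058 q [ 0.306  0.709 -0.139  0.72   0.006 -0.03 ]
shift units [ 0.62 -0.18  0.02]
turn units [-0.03  0.03 -0.06]
```

Emit:
step_arm:
  rows:
    - [[0.6,-0.18,0],[0,0,0]]
    - [[0,0,0],[0,0,0]]

```text
t: 3.32
eef_pos: [0.5958, 0.265, 0.0136]
tcp_rot: [-0.259, 1.559, 0.268]
contact_force: [-0.4, -0.8, -0.1]
opening: 0.0583
```

Emit:
step_arm:
  rows:
    - [[0,0,0],[0,0,0]]
    - [[0,0,0],[0,0,0]]
    - [[0,0,0],[0,0,0]]
    - [[0,0,0],[0,0,0]]
    - [[0,0,0],[0,0,0]]
  jaw: 1
  squeeze: 50

```text
t: 3.73
eef_pos: [0.5961, 0.2664, 0.0166]
tcp_rot: [-0.258, 1.557, 0.269]
contact_force: [0.3, -1.2, -0.3]
opening: 0.0389
```

```bash
python3 -c "
from h import *
to([.6,.2645,.017],.339)"
```

```text
t 3.73 pos [0.5961 0.2664 0.0166] 
 [[-0.003 -0.33   0.944]
 [ 0.006  0.944  0.33 ]
 [-1.     0.007 -0.001]] 
F [ 0.3 -1.2 -0.3] M [0.01 0.02 0.01] open 0.0389 q [ 0.304  0.724 -0.151  0.697  0.007 -0.031]
shift units [-0.02 -0.16  0.15]
turn units [-0.03 -0.01 -0.07]
```

Emit:
step_arm:
  rows:
    - [[-0.6,0,0],[0,0,0]]
    - [[-1,0,-0.3],[0,0,0]]
    - [[-1,0,-0.5],[0,0,0]]
    - [[-1,0,-0.8],[0,0,0]]
    - [[-1,0,-0.8],[0,0,0]]

```text
t: 4.15
eef_pos: [0.5505, 0.2496, 0.1117]
tcp_rot: [-0.258, 1.559, 0.268]
contact_force: [-0.2, 0.1, -0.5]
opening: 0.0388
```

Emit:
step_arm:
  rows:
    - [[-1,0,-0.8],[0,0,0]]
    - [[-1,0,-0.8],[0,0,0]]
    - [[-1,0,-0.8],[0,0,0]]
    - [[-1,0,-0.4],[0,0,0]]
    - [[-1,0,0],[0,0,0]]

```text
t: 4.57
eef_pos: [0.4927, 0.2288, 0.2229]
tcp_rot: [-0.257, 1.556, 0.268]
contact_force: [0.5, -0.5, -0.9]
opening: 0.0393
```

```bash
python3 -c "
from h import *
to([.5,.25,.2],.339,np.pi/2)
b=grab('side','s2')"
```

```text
t 4.57 pos [0.4927 0.2288 0.2229] 
 [[-0.002 -0.328  0.945]
 [ 0.007  0.945  0.328]
 [-1.     0.007  0.   ]] 
F [ 0.5 -0.5 -0.9] M [-0.01 -0.07 -0.02] open 0.0393 q [ 0.295  0.327 -0.243  1.001  0.007 -0.04 ]
shift units [1.15 0.87 0.69]
turn units [ -0.09 -15.71  -0.02]
```

View pics/s2.png

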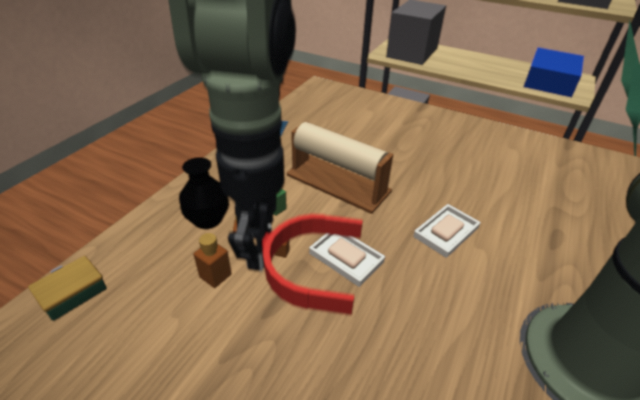

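The headband is level in the gripper at side (310,260), clear of everything. I'll pitch the tool to horizontal so the crown comes uppermost.

Emit:
step_arm:
  rows:
    - [[0,0,0],[0,-1,0]]
    - [[0,0,0],[0,-1,0]]
    - [[0,0,0],[0,-1,0]]
    - [[0,0,0],[0,-1,0]]
    - [[0,0,0],[0,-1,0]]

```text
t: 5.03
eef_pos: [0.5036, 0.2316, 0.2379]
tcp_rot: [-0.166, 1.022, 0.307]
contact_force: [1.4, 0.4, -1.5]
opening: 0.039
```

Emit:
step_arm:
  rows:
    - [[0,0,0],[0,-1,0]]
    - [[0,0,0],[0,-1,0]]
    - [[0,0,0],[0,-1,0]]
    - [[0,0,0],[0,-1,0]]
    - [[0,0,0],[0,-1,0]]

```text
t: 5.45
eef_pos: [0.5036, 0.2318, 0.2452]
tcp_rot: [-0.089, 0.567, 0.326]
contact_force: [0.4, -0.0, -1.0]
opening: 0.0389
```

```bash
python3 -c "
from h import *
to([.5,.25,.2],.339,np.pi/2)"
```

```text
t 5.45 pos [0.5036 0.2318 0.2452] 
 [[ 0.794 -0.328  0.512]
 [ 0.279  0.945  0.172]
 [-0.541  0.006  0.841]] 
F [ 0.4 -0.  -1. ] M [-0.33  0.89 -0.01] open 0.0389 q [ 0.266 -0.002 -1.221 -0.647  0.06  -0.032]
shift units [ 1.33  0.91 -1.84]
turn units [-0.07 -5.71  0.03]
```

Joint 3 is nearing its limit, so I'll move outward before finishing the pitch.

Emit:
step_arm:
  rows:
    - [[0.7,0.3,0.4],[0,0,0]]
    - [[0.7,0.3,0.4],[0,0,0]]
    - [[0.7,0.3,0.4],[0,0,0]]
    - [[0.7,0.3,0.4],[0,0,0]]
    - [[0,0,0],[0,0,0]]

```text
t: 5.87
eef_pos: [0.5506, 0.274, 0.2376]
tcp_rot: [-0.089, 0.571, 0.324]
contact_force: [-0.5, -0.5, 0.5]
opening: 0.0393
```

Emit:
step_arm:
  rows:
    - [[0,0,0],[0,-1,0]]
    - [[0,0,0],[0,-1,0]]
    - [[0,0,0],[0,-1,0]]
    - [[0,0,0],[0,-1,0]]
    - [[0,0,0],[0,-1,0]]

```text
t: 6.28
eef_pos: [0.564, 0.2809, 0.2412]
tcp_rot: [-0.036, 0.248, 0.329]
contact_force: [0.8, 0.6, -1.9]
opening: 0.0391
```

```bash
python3 -c "
from h import *
to([.56,.28,.2],.339,np.pi/2)"
```

```text
t 6.28 pos [0.564  0.2809 0.2412] 
 [[ 0.916 -0.324  0.235]
 [ 0.315  0.946  0.075]
 [-0.247  0.006  0.969]] 
F [ 0.8  0.6 -1.9] M [-0.31  0.98  0.03] open 0.0391 q [ 0.356  0.534 -1.292 -1.576 -0.024  0.012]
shift units [ 0.31  0.01 -2.05]
turn units [-0.07 -2.5   0.09]
```

Emit:
step_arm:
  rows:
    - [[0.7,0.5,-0.4],[0,0,0]]
    - [[0.7,0.55,-0.5],[0,0,0]]
    - [[0.6,0.55,-0.5],[0,0,0]]
    - [[0.6,0.55,-0.5],[0,0,0]]
    - [[0,0,0],[0,0,0]]

```text
t: 6.7
eef_pos: [0.5903, 0.3348, 0.188]
tcp_rot: [-0.036, 0.248, 0.325]
contact_force: [-0.4, 0.3, -0.6]
opening: 0.0391
```

```bash
python3 -c "
from h import *
to([.585,.33,.15],.339,np.pi/2)"
```

```text
t 6.7 pos [0.5903 0.3348 0.188 ] 
 [[ 0.918 -0.32   0.235]
 [ 0.311  0.947  0.074]
 [-0.247  0.005  0.969]] 
F [-0.4  0.3 -0.6] M [-0.34  0.99 -0.01] open 0.0391 q [ 0.465  0.719 -1.165 -1.632 -0.133  0.039]
shift units [ 0.15 -0.15 -1.92]
turn units [-0.07 -2.49  0.13]
```

```bash
cat > fit.py <<'E'
import numpy as np
from scipy.optimize import least_squares
D=np.array([(.1638,.5245,.2416,.327,-.194,1.052),(.2746,.4577,.2359,.311,-.232,1.042),(.5708,.2653,.1768,.531,-.047,1.009),(.5996,.2711,.1013,.634,-.071,.863),(.5985,.2678,.0295,.709,-.139,.72),(.4927,.2288,.2229,.327,-.243,1.001),(.5036,.2318,.2452,-.002,-1.221,-.647),(.564,.2809,.2412,.534,-1.292,-1.576),(.5903,.3348,.188,.719,-1.165,-1.632)])
r=np.hypot(D[:,0],D[:,1]); z=D[:,2]
def fk(w,q2,q3,q4):
    r0,z0,L1,a,L2,b,L3,c=w; f=q2-q3; p=f+q4
    return r0+L1*np.sin(q2+a)+L2*np.cos(f+b)+L3*np.cos(p+c), z0+L1*np.cos(q2+a)-L2*np.sin(f+b)-L3*np.sin(p+c)
res=lambda w:np.r_[fk(w,*D[:,3:].T)[0]-r,fk(w,*D[:,3:].T)[1]-z, 1e-2*(w[0]),1e-3*w[[3,5,7]]]
o=least_squares(res,[0,.3,.3,0,.3,0,.25,0]); print(o.x.round(3),np.abs(o.fun).max().round(4))
for R_ in (.62,.66,.7,.74,.78):
  for Z in (.14,.2):
    for p in (0.,.1):
      s=least_squares(lambda q:np.array(fk(o.x,q[0],q[1],p-q[0]+q[1]))-[R_,Z],[.7,-1.1]); q=s.x
      print(R_,Z,p,"q",q.round(2),round(p-q[0]+q[1],2),"err",np.abs(s.fun).max().round(4))
E
python3 fit.py
```

```text
[-0.002  0.31   0.508 -0.     0.409 -0.182  0.414 -0.009] 0.0019
0.62 0.14 0.0 q [ 1.34 -1.19] -2.53 err 0.0
0.62 0.14 0.1 q [ 1.21 -1.25] -2.36 err 0.0
0.62 0.2 0.0 q [ 1.16 -1.27] -2.43 err 0.0
0.62 0.2 0.1 q [ 1.   -1.31] -2.22 err 0.0
0.66 0.14 0.0 q [ 1.25 -1.11] -2.36 err 0.0
0.66 0.14 0.1 q [ 1.13 -1.16] -2.19 err 0.0
0.66 0.2 0.0 q [ 1.07 -1.19] -2.26 err 0.0
0.66 0.2 0.1 q [ 0.93 -1.22] -2.04 err 0.0
0.7 0.14 0.0 q [ 1.18 -1.03] -2.21 err 0.0
0.7 0.14 0.1 q [ 1.07 -1.07] -2.04 err 0.0
0.7 0.2 0.0 q [ 1.01 -1.1 ] -2.11 err 0.0
0.7 0.2 0.1 q [ 0.88 -1.12] -1.9 err 0.0
0.74 0.14 0.0 q [ 1.14 -0.94] -2.08 err 0.0
0.74 0.14 0.1 q [ 1.03 -0.98] -1.91 err 0.0
0.74 0.2 0.0 q [ 0.98 -1.  ] -1.98 err 0.0
0.74 0.2 0.1 q [ 0.86 -1.03] -1.78 err 0.0
0.78 0.14 0.0 q [ 1.11 -0.86] -1.97 err 0.0
0.78 0.14 0.1 q [ 1.01 -0.89] -1.8 err 0.0
0.78 0.2 0.0 q [ 0.96 -0.91] -1.87 err 0.0
0.78 0.2 0.1 q [ 0.85 -0.93] -1.68 err 0.0
```

Emit:
step_arm:
  rows:
    - [[0.8,0.9,0.2],[-0.1,0,0.45]]
    - [[0.8,0.9,0.2],[-0.1,0,0.45]]
    - [[0.8,0.85,0.2],[-0.1,0,0.45]]
    - [[0.8,0.8,0.2],[-0.1,0,0.45]]
    - [[0.85,0.75,0.2],[-0.1,0,0.45]]

```text
t: 7.12
eef_pos: [0.6305, 0.4457, 0.1877]
tcp_rot: [-0.061, 0.252, 0.562]
contact_force: [0.3, 0.5, -1.1]
opening: 0.0393
```

```bash
python3 -c "
from h import *
to([.65,.464,.2],.62,np.pi/2)
print(proj('side',[[.65,.464,0],[.65,.464,.137]]),proj('top',[[.65,.464,0],[.65,.464,.137]]))
print('box',onz('top',[(134,55),(180,66),(186,36),(140,24)],.04))"
```

```text
t 7.12 pos [0.6305 0.4457 0.1877] 
 [[ 0.816 -0.534  0.22 ]
 [ 0.519  0.845  0.125]
 [-0.253  0.012  0.967]] 
F [ 0.3  0.5 -1.1] M [-0.55  0.86 -0.  ] open 0.0393 q [ 0.493  0.706 -0.949 -1.398  0.071 -0.007]
shift units [1.11 0.26 0.92]
turn units [-0.19 -2.55  0.55]
[[ 88.80020642 417.52825178]
 [ 51.3699626  371.61256674]] [[ 97.23448999 140.24866907]
 [ 68.74849582 128.1544825 ]]
box [[0.83038321 0.37951987 0.04      ]
 [0.80653641 0.27673621 0.04      ]
 [0.87373448 0.26843387 0.04      ]
 [0.90102491 0.37244702 0.04      ]]
```

Emit:
step_arm:
  rows:
    - [[0.4,0.1,0.3],[-0.05,0,0.2]]
    - [[0.4,0.1,0.3],[-0.05,0,0.2]]
    - [[0.3,0.05,0.2],[-0.05,-0.6,0.1]]
    - [[0,0,0],[0,-0.7,0]]
    - [[0,0,0],[0,-0.7,0]]

```text
t: 7.53
eef_pos: [0.6539, 0.465, 0.215]
tcp_rot: [-0.004, 0.034, 0.619]
contact_force: [0.5, -0.4, 0.1]
opening: 0.039
```

```bash
python3 -c "
from h import *
to([.65,.464,.2],.62,np.pi/2)"
```

```text
t 7.53 pos [0.6539 0.465  0.215 ] 
 [[ 0.814 -0.58   0.03 ]
 [ 0.58   0.814  0.014]
 [-0.033  0.006  0.999]] 
F [ 0.5 -0.4  0.1] M [-0.67  0.9   0.03] open 0.039 q [ 0.473  0.875 -0.889 -1.731  0.146  0.002]
shift units [-0.16  0.07 -0.76]
turn units [-0.06 -0.33  0.01]
```

```bash
python3 -c "
from h import *
a=grab('side','s3'); b=grab('top','t3')
c=np.hstack([cv2.resize(a[200:400,0:200],(396,396)),cv2.resize(b[60:220,20:180],(396,396))]); cv2.imwrite('pics/c3.png',c)"
```

```text
(no output)
```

View pics/c3.png

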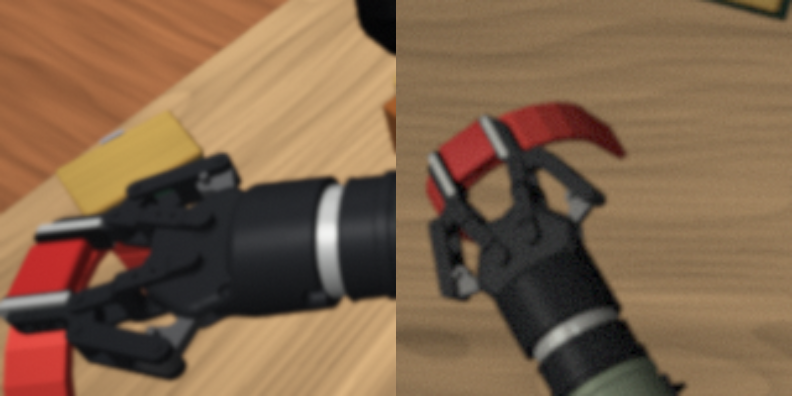

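```bash
python3 -c "
from h import *
s,m=st(); p=np.array(s['eef_pos'])
for t in (-.1,0,.1):
  Q=R.from_rotvec([0,t,0]).as_matrix()
  pts=[p+m@(Q@np.array(v)) for v in [(.0166,-.07,-.13),(-.0154,-.07,-.13),(.0166,-.062,-.13)]]
  print(t,((proj('top',pts)-[20,60])*2.475+[396,0]).round(0).tolist(), np.round([q[2] for q in pts],4))
b=cv2.imread('pics/t3.png'); h=cv2.cvtColor(b,cv2.COLOR_BGR2HSV); k=((h[...,0]<6)|(h[...,0]>172))&(h[...,1]>150); k[:60]=0;k[220:]=0;k[:,180:]=0
P=np.argwhere(k); P=P[P[:,1]>95]; print(((P[:,::-1]-[20,60])*2.475+[396,0]).round()[np.argsort(-P[:,1])[:8]].tolist())
"
```

```text
t 7.63 pos [0.653  0.4645 0.208 ] 
 [[ 0.814 -0.58   0.04 ]
 [ 0.58   0.815  0.019]
 [-0.044  0.008  0.999]] 
F [-0.8  0.4 -2.2] M [-0.68  0.95 -0.02] open 0.0389 q [ 4.730e-01  8.820e-01 -8.900e-01 -1.728e+00  1.460e-01  1.000e-03]
-0.1 [[602.0, 109.0], [622.0, 140.0], [594.0, 114.0]] [0.0787 0.0769 0.0787]
0 [[611.0, 122.0], [629.0, 152.0], [603.0, 127.0]] [0.0769 0.0783 0.077 ]
0.1 [[619.0, 135.0], [636.0, 164.0], [611.0, 140.0]] [0.0765 0.0811 0.0765]
[[621.0, 151.0], [619.0, 148.0], [619.0, 151.0], [619.0, 153.0], [616.0, 144.0], [616.0, 146.0], [616.0, 151.0], [616.0, 148.0]]
```

The headband sits square in the jaws. Its foot corner is at crop (622,154), and (629,152) was predicted for no slip. The feet are about 77 mm up, so I'll lower.

Emit:
step_arm:
  rows:
    - [[0.2,0,-0.8],[0,-0.1,0]]
    - [[0.2,0,-0.8],[0,-0.1,0]]
    - [[0.2,0,-0.8],[0,-0.1,0]]
    - [[0,0,0],[0,-0.1,0]]

```text
t: 7.97
eef_pos: [0.6629, 0.4697, 0.161]
tcp_rot: [0.004, 0.013, 0.617]
contact_force: [-0.3, -0.3, -1.1]
opening: 0.0391
```

```bash
python3 -c "
from h import *
to([.66,.47,.132],.62,np.pi/2)"
```

```text
t 7.97 pos [0.6629 0.4697 0.161 ] 
 [[ 0.816 -0.578  0.013]
 [ 0.579  0.816  0.001]
 [-0.011  0.007  1.   ]] 
F [-0.3 -0.3 -1.1] M [-0.64  0.91  0.03] open 0.0391 q [ 0.474  1.031 -0.824 -1.844  0.143  0.006]
shift units [-0.09  0.09 -1.45]
turn units [-0.07 -0.11  0.03]
```

Emit:
step_arm:
  rows:
    - [[0,0,-0.5],[-0.07,0,0]]
    - [[0,0,-0.4],[0,0,0]]
    - [[0,0,-0.2],[0,0,0]]

```text
t: 8.22
eef_pos: [0.6637, 0.4695, 0.142]
tcp_rot: [-0.004, 0.01, 0.616]
contact_force: [-1.5, -0.4, -0.6]
opening: 0.0394
```

Emit:
step_arm:
  rows:
    - [[0,0,-0.12],[0,0,0]]

```text
t: 8.3
eef_pos: [0.6638, 0.4694, 0.1398]
tcp_rot: [-0.005, 0.01, 0.616]
contact_force: [0.2, -0.4, -1.3]
opening: 0.039
```

```bash
python3 -c "
from h import *
to([.66,.47,.131],.62,np.pi/2)"
```

```text
t 8.3 pos [0.6638 0.4694 0.1398] 
 [[ 0.816 -0.578  0.008]
 [ 0.578  0.816  0.007]
 [-0.011 -0.001  1.   ]] 
F [ 0.2 -0.4 -1.3] M [-0.57  0.84 -0.02] open 0.039 q [ 0.473  1.082 -0.803 -1.875  0.143 -0.003]
shift units [-0.13  0.13 -0.44]
turn units [ 0.01 -0.11  0.04]
```

Emit:
step_arm:
  rows:
    - [[0,0,-0.15],[0,0,0]]
    - [[0,0,-0.1],[0,0,0]]

```text
t: 8.47
eef_pos: [0.6639, 0.4695, 0.1357]
tcp_rot: [-0.005, 0.009, 0.616]
contact_force: [-0.0, 0.4, -0.8]
opening: 0.0392
```

Emit:
step_arm:
  rows:
    - [[0,0,-0.1],[0,0,0]]

```text
t: 8.55
eef_pos: [0.6639, 0.4695, 0.1341]
tcp_rot: [-0.005, 0.008, 0.616]
contact_force: [-0.2, -0.6, 0.9]
opening: 0.039
```

Emit:
step_arm:
  rows:
    - [[0,0,-0.1],[0,0,0]]

```text
t: 8.63
eef_pos: [0.6644, 0.4695, 0.1339]
tcp_rot: [-0.003, 0.005, 0.616]
contact_force: [-1.2, -2.5, 6.7]
opening: 0.0393
```

Contact at z 0.134 with Fz +7 N. I'll ease off and open gently.

Emit:
step_arm:
  rows:
    - [[0,0,0.04],[0,0,0]]
    - [[0,0,0],[0,0,0]]
  squeeze: 20

```text
t: 8.8
eef_pos: [0.6646, 0.4696, 0.1353]
tcp_rot: [-0.003, 0.004, 0.616]
contact_force: [0.2, -0.2, -1.3]
opening: 0.0389
```

Emit:
step_arm:
  rows:
    - [[0,0,0],[0,0,0]]
    - [[0,0,0],[0,0,0]]
    - [[0,0,0],[0,0,0]]
    - [[0,0,0],[0,0,0]]
  jaw: -0.35

```text
t: 9.13
eef_pos: [0.6644, 0.4698, 0.1349]
tcp_rot: [-0.004, 0.005, 0.617]
contact_force: [0.4, 1.1, 0.5]
opening: 0.0576
```

```bash
python3 -c "
from h import *
st()
a=grab('side','s4'); b=grab('top','t4')
c=np.hstack([cv2.resize(a[200:400,0:200],(396,396)),cv2.resize(b[60:220,20:180],(396,396))]); cv2.imwrite('pics/c4.png',c)"
```

```text
t 9.13 pos [0.6644 0.4698 0.1349] 
 [[ 0.816 -0.578  0.003]
 [ 0.578  0.816  0.005]
 [-0.006 -0.002  1.   ]] 
F [0.4 1.1 0.5] M [-0.53  0.73  0.01] open 0.0576 q [ 0.473  1.099 -0.795 -1.888  0.143 -0.003]
```

View pics/c4.png

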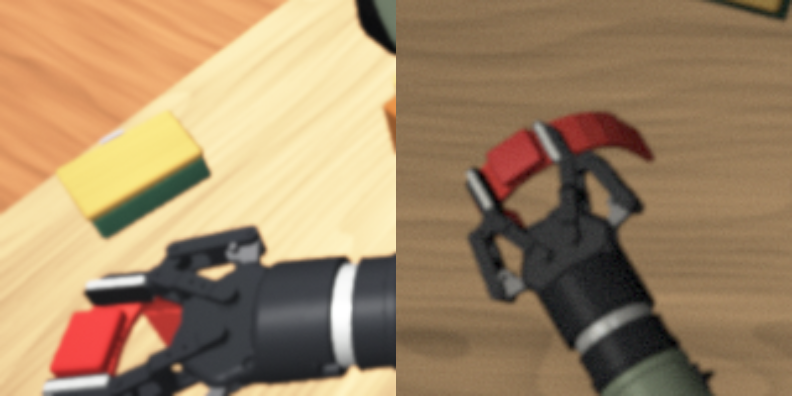

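Picture 6: the headband stands alone. The knot is at side crop (90,340) with a visible gap to both pads. The fingers straddle only the knot, so rising straight up is free. After that I'll turn the tool down.

Emit:
step_arm:
  rows:
    - [[0,0,0.3],[0,0,0]]
    - [[0,0,0.6],[0,0,0]]
    - [[0,0,1],[0,0,0]]
    - [[0,0,1],[0,0,0]]
    - [[0,0,1],[0,0,0]]

```text
t: 9.65
eef_pos: [0.6637, 0.4696, 0.2088]
tcp_rot: [-0.006, 0.015, 0.616]
contact_force: [-0.8, -0.2, 0.7]
opening: 0.0579
```

Emit:
step_arm:
  rows:
    - [[0,0,1],[0,0,0]]
    - [[0,0,0.5],[0,1,0]]
    - [[0,0,0],[0,1,0]]
    - [[0,0,0],[0,1,0]]
    - [[0,0,0],[0,1,0]]

```text
t: 10.07
eef_pos: [0.6636, 0.4693, 0.2368]
tcp_rot: [-0.11, 0.343, 0.609]
contact_force: [0.9, 1.2, -1.1]
opening: 0.0577
```

```bash
python3 -c "
from h import *
to([.657,.465,.235],.617,0)
b=grab('top','t5')"
```

```text
t 10.07 pos [0.6636 0.4693 0.2368] 
 [[ 0.766 -0.577  0.283]
 [ 0.541  0.816  0.201]
 [-0.347 -0.     0.938]] 
F [ 0.9  1.2 -1.1] M [-0.52  0.7   0.01] open 0.0577 q [ 0.478  0.523 -0.799 -0.964  0.128 -0.048]
shift units [-0.34  0.02 -0.22]
turn units [-1.000e-02  1.216e+01  1.000e-02]
```

Emit:
step_arm:
  rows:
    - [[0,0,0],[0,1,0]]
    - [[0,0,0],[0,1,0]]
    - [[0,0,0],[0,1,0]]
    - [[0,0,0],[0,1,0]]
    - [[0,0,0],[0,1,0]]

```text
t: 10.53
eef_pos: [0.6624, 0.4688, 0.2362]
tcp_rot: [-0.241, 0.76, 0.583]
contact_force: [2.1, 0.7, -0.7]
opening: 0.0575
```

Emit:
step_arm:
  rows:
    - [[0,0,0],[0,1,0]]
    - [[0,0,0],[0,1,0]]
    - [[0,0,0],[0,1,0]]
    - [[0,0,0],[0,1,0]]
    - [[0,0,0],[0,1,0]]

```text
t: 10.95
eef_pos: [0.6625, 0.469, 0.2414]
tcp_rot: [-0.39, 1.225, 0.529]
contact_force: [1.4, 1.1, 0.5]
opening: 0.0577
```

```bash
python3 -c "
from h import *
to([.66,.467,.19],.617,0)
a=grab('side','s6'); b=grab('top','t6')
c=np.hstack([cv2.resize(a[200:400,0:200],(396,396)),cv2.resize(b[60:220,20:180],(396,396))]); cv2.imwrite('pics/c6.png',c)"
```

```text
t 10.95 pos [0.6625 0.469  0.2414] 
 [[ 0.245 -0.577  0.779]
 [ 0.171  0.817  0.551]
 [-0.954 -0.001  0.299]] 
F [1.4 1.1 0.5] M [-0.1   0.2   0.03] open 0.0577 q [ 0.515  0.604  0.199  0.864  0.029 -0.096]
shift units [ 2.4  -0.01 -0.92]
turn units [-0.02  3.03  0.02]
```

View pics/c6.png

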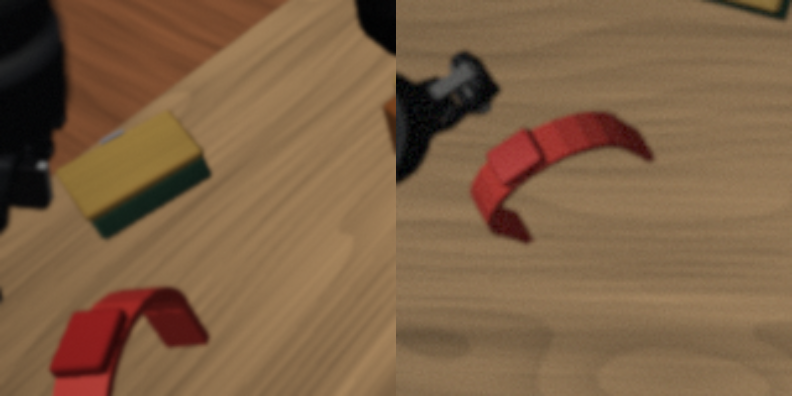

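Picture 7: the headband stands upright and free, with the knot top centre at top crop (516,158). I'll locate it.

```bash
python3 -c "
from h import *
f=lambda u,v:(20+(u-396+.5)/2.475-.5,60+(v+.5)/2.475-.5)
P=onz('top',[f(516,158),f(487,158),f(526,131),f(545,157),f(504,187)],.137); print(P.round(4))
k=P[0]
e=(P[2]-P[1]+P[3]-P[4])/2; print('h_y edge',e, 'yaw',np.arctan2(-e[1],-e[0])-np.pi/2, 'other',np.arctan2(*(P[1]-P[4]+P[2]-P[3])[[1,0]]))
print('mean',P[1:].mean(0))
s,m=st(); print((m.T@(P[1:].mean(0)-s['eef_pos'])).round(4))
"
```

```text
[[0.6591 0.466  0.137 ]
 [0.6589 0.4906 0.137 ]
 [0.6806 0.4594 0.137 ]
 [0.66   0.4417 0.137 ]
 [0.636  0.4741 0.137 ]]
h_y edge [ 0.02291163 -0.0318295   0.        ] yaw 0.6239068132572343 other 0.666702101131022
mean [0.65888514 0.46646518 0.137     ]
t 11.05 pos [0.6649 0.4703 0.2403] 
 [[ 0.246 -0.577  0.779]
 [ 0.172  0.817  0.551]
 [-0.954 -0.001  0.3  ]] 
F [1.5 1.3 0.8] M [-0.1   0.14 -0.02] open 0.0577 q [ 0.515  0.609  0.205  0.863  0.029 -0.096]
[ 0.0964  0.0005 -0.0378]
```

Emit:
step_arm:
  rows:
    - [[0,0,0],[0,1,0]]
    - [[0,0,0],[0,1,0]]
    - [[0,0,0],[0,1,0]]
    - [[0,0,0],[0,0.3,0]]
    - [[0,0,0],[0,0,0]]

```text
t: 11.47
eef_pos: [0.6586, 0.4669, 0.2181]
tcp_rot: [-0.488, 1.541, 0.478]
contact_force: [1.0, -0.1, -0.8]
opening: 0.0578
```

```bash
python3 -c "
from h import *
to([.659,.466,.175],.622,0)"
```

```text
t 11.47 pos [0.6586 0.4669 0.2181] 
 [[-0.021 -0.577  0.817]
 [-0.014  0.817  0.576]
 [-1.     0.001 -0.025]] 
F [ 1.  -0.1 -0.8] M [ 0.07 -0.08  0.03] open 0.0578 q [ 5.260e-01  9.240e-01  7.900e-01  1.462e+00 -1.000e-03 -8.900e-02]
shift units [ 2.15 -0.05  0.04]
turn units [-0.08 -0.25 -0.01]
```

Emit:
step_arm:
  rows:
    - [[0.8,-0.05,0],[-0.05,-0.2,0]]
    - [[0.7,0,0],[0,0,0]]
    - [[0.6,0,0],[0,0,0]]
    - [[0,0,0],[0,0,0]]

```text
t: 11.8
eef_pos: [0.6617, 0.4676, 0.1682]
tcp_rot: [-0.481, 1.505, 0.488]
contact_force: [-0.6, 0.0, -0.7]
opening: 0.0577
```

```bash
python3 -c "
from h import *
to([.659,.466,.135],.622,0)"
```

```text
t 11.8 pos [0.6617 0.4676 0.1682] 
 [[ 0.009 -0.581  0.814]
 [ 0.007  0.814  0.581]
 [-1.     0.001  0.012]] 
F [-0.6  0.  -0.7] M [-0.    0.06  0.04] open 0.0577 q [ 0.524  0.893  0.605  1.271  0.002 -0.096]
shift units [ 1.66  0.01 -0.18]
turn units [-0.03  0.12 -0.01]
```

Emit:
step_arm:
  rows:
    - [[0.7,0,-0.15],[0,0.08,0]]
    - [[0.5,0,0],[0,0,0]]
    - [[0.3,0,0],[0,0,0]]
    - [[0,0,0],[0,0,0]]

```text
t: 12.13
eef_pos: [0.6599, 0.4663, 0.1381]
tcp_rot: [-0.48, 1.5, 0.488]
contact_force: [-0.1, -0.0, -0.4]
opening: 0.0576
```

```bash
python3 -c "
from h import *
to([.659,.466,.135],.622,0)"
```

```text
t 12.13 pos [0.6599 0.4663 0.1381] 
 [[ 0.013 -0.58   0.814]
 [ 0.009  0.814  0.58 ]
 [-1.    -0.     0.016]] 
F [-0.1 -0.  -0.4] M [ 0.01 -0.01 -0.04] open 0.0576 q [ 0.523  0.895  0.533  1.193  0.002 -0.096]
shift units [ 0.16  0.01 -0.05]
turn units [-0.03  0.16  0.  ]
```

Emit:
step_arm:
  rows:
    - [[0.16,0,-0.05],[0,0.15,0]]
    - [[0,0,0],[0,0,0]]

```text
t: 12.3
eef_pos: [0.6592, 0.4658, 0.1364]
tcp_rot: [-0.484, 1.513, 0.485]
contact_force: [0.2, -0.1, -0.6]
opening: 0.0576
```

Emit:
step_arm:
  rows:
    - [[0,0,0],[0,0,0]]
    - [[0,0,0],[0,0,0]]
    - [[0,0,0],[0,0,0]]
    - [[0,0,0],[0,0,0]]
    - [[0,0,0],[0,0,0]]
  jaw: 1
  squeeze: 40

```text
t: 12.72
eef_pos: [0.6612, 0.467, 0.1393]
tcp_rot: [-0.483, 1.507, 0.486]
contact_force: [-0.6, -0.1, -0.1]
opening: 0.0389
```

```bash
python3 -c "
from h import *
to([.659,.466,.135],.622,0)"
```

```text
t 12.72 pos [0.6612 0.467  0.1393] 
 [[ 0.008 -0.58   0.814]
 [ 0.005  0.814  0.58 ]
 [-1.    -0.001  0.009]] 
F [-0.6 -0.1 -0.1] M [-0.    0.05 -0.01] open 0.0389 q [ 0.524  0.905  0.556  1.213  0.    -0.095]
shift units [ 0.21  0.02 -0.12]
turn units [-0.03  0.09  0.01]
```

Gripped at 38.9 mm. Now lift, bringing it inward.

Emit:
step_arm:
  rows:
    - [[-0.4,0,0],[0,0,0]]
    - [[-0.8,0,0],[0,0,0]]
    - [[-1,0,-0.3],[0,0,0]]
    - [[-1,0,-0.5],[0,0,0]]
    - [[-1,0,-0.6],[0,0,0]]

```text
t: 13.13
eef_pos: [0.6356, 0.4491, 0.2192]
tcp_rot: [-0.485, 1.518, 0.485]
contact_force: [0.5, -0.2, -0.7]
opening: 0.0384
```

Emit:
step_arm:
  rows:
    - [[-1,0,-0.6],[0,0,0]]
    - [[-1,0,-0.8],[0,0,0]]
    - [[-1,0,-0.8],[0,0,0]]
    - [[-1,0,-0.8],[0,0,0]]
    - [[-1,0,-0.8],[0,0,0]]

```text
t: 13.55
eef_pos: [0.5714, 0.4034, 0.326]
tcp_rot: [-0.485, 1.516, 0.485]
contact_force: [0.1, 0.2, 0.8]
opening: 0.0388
```

```bash
python3 -c "
from h import *
P=onz('top',[(419.2,140),(414.5,175),(410.8,210)],.1); print(P.round(4)); f=np.polyfit(P[:,0],P[:,1],1); print(f,np.arctan(f[0]))
g=cv2.imread('pics/t0.png'); cv2.imwrite('pics/c7.png',cv2.resize(g[100:250,360:460],None,fx=4,fy=4,interpolation=cv2.INTER_CUBIC))
to([.58,.41,.31],.622,0)"
```

```text
[[ 0.6514 -0.2186  0.1   ]
 [ 0.5817 -0.2098  0.1   ]
 [ 0.5129 -0.2035  0.1   ]]
[-0.10920943 -0.14706495] -0.10877834618851305
t 13.55 pos [0.5714 0.4034 0.326 ] 
 [[-0.    -0.58   0.814]
 [ 0.     0.814  0.58 ]
 [-1.     0.    -0.   ]] 
F [0.1 0.2 0.8] M [ 0.   -0.01 -0.02] open 0.0388 q [ 0.509  0.603  0.456  1.424  0.    -0.11 ]
shift units [0.8  0.02 0.54]
turn units [-0.03 -0.   -0.  ]
```

View pics/c7.png

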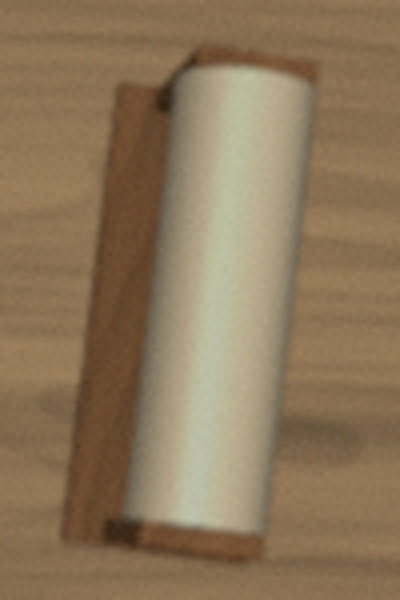

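The roll's ends are at crop (243,72) and (196,524), so its middle is at about (0.583, -0.211) with axis yaw -0.108. Next comes the transfer at height, turning on the way.

Emit:
step_arm:
  rows:
    - [[0,-0.4,-0.3],[0.5,0,0]]
    - [[0,-0.8,-0.5],[0.9,0,0]]
    - [[0,-0.85,-0.4],[0.9,0,0]]
    - [[0,-0.9,-0.3],[0.9,0,0]]
    - [[0,-0.9,-0.25],[0.9,0,0]]

```text
t: 13.97
eef_pos: [0.5718, 0.3191, 0.3394]
tcp_rot: [-0.149, 1.55, 0.162]
contact_force: [-0.5, 0.6, 0.2]
opening: 0.0388
```

Emit:
step_arm:
  rows:
    - [[0,-0.95,-0.15],[0.9,0,0]]
    - [[0,-0.95,-0.1],[0.9,0,0]]
    - [[0,-0.95,0],[0.9,0,0]]
    - [[0,-1,0.1],[0.5,0,0]]
    - [[0,-1,0.1],[0,0,0]]

```text
t: 14.38
eef_pos: [0.572, 0.2175, 0.3434]
tcp_rot: [0.12, 1.549, -0.1]
contact_force: [-0.1, 1.2, -0.3]
opening: 0.0387
```

```bash
python3 -c "
from h import *
to([.583,-.2107,.32],-.108,0)"
```

```text
t 14.38 pos [0.572  0.2175 0.3434] 
 [[ 0.02   0.14   0.99 ]
 [ 0.011  0.99  -0.14 ]
 [-1.     0.014  0.018]] 
F [-0.1  1.2 -0.3] M [0.   0.02 0.04] open 0.0387 q [0.24  0.389 0.154 1.315 0.006 0.38 ]
shift units [  0.94 -21.14   3.52]
turn units [-0.32  0.18 -0.13]
```

Emit:
step_arm:
  rows:
    - [[0,-1,0.15],[-0.1,0.05,-0.05]]
    - [[0,-1,0.15],[-0.1,0.05,-0.05]]
    - [[0,-1,0.15],[-0.1,0.05,0]]
    - [[0,-1,0.15],[0,0,0]]
    - [[0,-1,0.15],[0,0,0]]

```text
t: 14.8
eef_pos: [0.574, 0.1116, 0.3477]
tcp_rot: [0.088, 1.562, -0.082]
contact_force: [-0.1, 0.2, -0.5]
opening: 0.0388
```

Emit:
step_arm:
  rows:
    - [[0,-1,0.15],[0,0,0]]
    - [[0,-1,0.15],[0,0,0]]
    - [[0,-1,0.15],[0,0,0]]
    - [[0,-1,0.15],[0,0,0]]
    - [[0,-1,0.15],[0,0,0]]

```text
t: 15.22
eef_pos: [0.578, 0.0055, 0.3522]
tcp_rot: [0.088, 1.556, -0.082]
contact_force: [0.5, 0.4, -0.0]
opening: 0.0388
```

Emit:
step_arm:
  rows:
    - [[0,-1,0.15],[0,0,0]]
    - [[0,-1,0.15],[0,0,0]]
    - [[0,-1,0.15],[0,0,0]]
    - [[0,-1,0.15],[0,0,0]]
    - [[0,-1,0.15],[0,0,0]]

```text
t: 15.63
eef_pos: [0.5818, -0.1007, 0.3567]
tcp_rot: [0.087, 1.551, -0.082]
contact_force: [0.9, -0.9, 0.2]
opening: 0.0388
```

Emit:
step_arm:
  rows:
    - [[0,-1,0.15],[0,0,0]]
    - [[0,-1,0.15],[0,0,0]]
    - [[0,-0.9,0.15],[0,0,0]]
    - [[0,-0.4,0],[0,0,0]]
    - [[0,0,0],[0,0,0]]

```text
t: 16.05
eef_pos: [0.5833, -0.1744, 0.3605]
tcp_rot: [0.089, 1.547, -0.088]
contact_force: [-0.3, 0.1, -0.6]
opening: 0.0385
```

```bash
python3 -c "
from h import *
to([.583,-.2107,.3],-.108,0)"
```

```text
t 16.05 pos [ 0.5833 -0.1744  0.3605] 
 [[ 0.022  0.112  0.993]
 [-0.     0.994 -0.112]
 [-1.     0.002  0.022]] 
F [-0.3  0.1 -0.6] M [ 0.03  0.04 -0.01] open 0.0385 q [-0.416  0.382  0.186  1.355  0.009 -0.303]
shift units [ 3.02 -1.81  0.12]
turn units [-0.05  0.22 -0.02]
```

Emit:
step_arm:
  rows:
    - [[0.2,-0.9,0.1],[0,0.1,0]]
    - [[0.4,-0.8,0],[0,0.1,0]]
    - [[0.8,-0.1,0],[0,0,0]]
    - [[0.8,0,0],[0,0,0]]
    - [[0,0,0],[0,0,0]]

```text
t: 16.47
eef_pos: [0.5819, -0.2097, 0.317]
tcp_rot: [0.089, 1.564, -0.085]
contact_force: [-1.2, -0.2, -1.3]
opening: 0.0389
```

```bash
python3 -c "
from h import *
to([.583,-.2107,.3],-.108,0)
a=grab('side','s8'); b=grab('top','t8')
c=np.hstack([cv2.resize(a[50:250,200:440],(432,360)),cv2.resize(b[80:280,320:520],(360,360))]); cv2.imwrite('pics/c8.png',c)"
```

```text
t 16.47 pos [ 0.5819 -0.2097  0.317 ] 
 [[ 0.005  0.11   0.994]
 [ 0.003  0.994 -0.11 ]
 [-1.     0.003  0.005]] 
F [-1.2 -0.2 -1.3] M [ 0.01  0.06 -0.01] open 0.0389 q [-0.467  0.423  0.14   1.285  0.005 -0.357]
shift units [ 0.85 -0.05  0.06]
turn units [-0.03  0.05 -0.03]
```

View pics/c8.png

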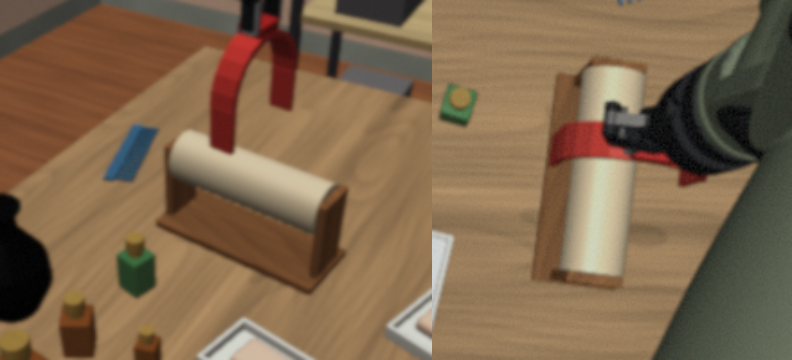

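Picture 9: the headband hangs upright above the roll and across it, with its legs either side. I'll lower it between the boards.

Emit:
step_arm:
  rows:
    - [[0.6,-0.05,0.05],[0,0.05,0]]
    - [[0.9,0,0],[0,0,0]]
    - [[0.9,0,0],[0,0,0]]
    - [[0.9,0,0],[0,0,0]]
    - [[0.9,0,0],[0,0,0]]

```text
t: 16.98
eef_pos: [0.5893, -0.211, 0.2407]
tcp_rot: [0.081, 1.552, -0.087]
contact_force: [-0.4, 0.1, 0.0]
opening: 0.0388
```

```bash
python3 -c "
from h import *
print(onz('top',[(387.2,162),(465,179)],.178).mean(0))
to([.583,-.2107,.165],-.108,0)"
```

```text
[ 0.58173624 -0.21418133  0.178     ]
t 16.98 pos [ 0.5893 -0.211   0.2407] 
 [[ 0.017  0.107  0.994]
 [-0.005  0.994 -0.107]
 [-1.    -0.003  0.017]] 
F [-0.4  0.1  0. ] M [ 0.03 -0.02 -0.02] open 0.0388 q [-4.630e-01  4.560e-01 -1.000e-03  1.097e+00  3.000e-03 -3.560e-01]
shift units [ 3.78 -0.   -0.38]
turn units [0.01 0.17 0.03]
```

Emit:
step_arm:
  rows:
    - [[0.8,0,-0.2],[0,0.1,0]]
    - [[0.8,0,-0.1],[0,0.05,0]]
    - [[0.7,0,0],[0,0,0]]
    - [[0.5,0,0],[0,0,0]]
    - [[0.3,0,0],[0,0,0]]

```text
t: 17.4
eef_pos: [0.5843, -0.2086, 0.1741]
tcp_rot: [0.079, 1.568, -0.084]
contact_force: [-0.7, -0.1, -0.9]
opening: 0.0392
```

```bash
python3 -c "
from h import *
to([.583,-.2107,.157],-.108,0)"
```

```text
t 17.4 pos [ 0.5843 -0.2086  0.1741] 
 [[ 0.001  0.103  0.995]
 [-0.003  0.995 -0.103]
 [-1.    -0.003  0.001]] 
F [-0.7 -0.1 -0.9] M [ 0.05  0.   -0.01] open 0.0392 q [-0.461  0.503 -0.1    0.965 -0.002 -0.357]
shift units [ 0.86 -0.11 -0.05]
turn units [0.04 0.01 0.03]
```

Emit:
step_arm:
  rows:
    - [[0.3,-0.1,0],[0.05,0,0.03]]
    - [[0.25,0,0],[0,0,0]]

```text
t: 17.57
eef_pos: [0.5846, -0.2104, 0.1626]
tcp_rot: [0.085, 1.567, -0.085]
contact_force: [-0.4, -0.2, -1.1]
opening: 0.0391
```

Emit:
step_arm:
  rows:
    - [[0.12,0,0],[0,0,0]]

```text
t: 17.65
eef_pos: [0.5848, -0.2105, 0.1598]
tcp_rot: [0.085, 1.567, -0.085]
contact_force: [-0.8, -0.1, -0.5]
opening: 0.0385
```

Emit:
step_arm:
  rows:
    - [[0.1,0,0],[0,0,0]]

```text
t: 17.73
eef_pos: [0.585, -0.2107, 0.1579]
tcp_rot: [0.085, 1.566, -0.085]
contact_force: [0.3, -0.8, -0.1]
opening: 0.0388
```

Emit:
step_arm:
  rows:
    - [[0.08,0,0],[0,0,0]]

```text
t: 17.82
eef_pos: [0.5853, -0.2109, 0.1565]
tcp_rot: [0.085, 1.566, -0.085]
contact_force: [0.7, -0.9, -0.5]
opening: 0.0386
```

Emit:
step_arm:
  rows:
    - [[0.08,0,0],[0,0,0]]

```text
t: 17.9
eef_pos: [0.5856, -0.2111, 0.1553]
tcp_rot: [0.085, 1.565, -0.086]
contact_force: [-2.9, 1.1, 13.2]
opening: 0.0388
```

Emit:
step_arm:
  rows:
    - [[0.06,0,0],[0,0,0]]

```text
t: 17.98
eef_pos: [0.5856, -0.211, 0.1553]
tcp_rot: [0.084, 1.564, -0.086]
contact_force: [-4.5, 2.0, 11.6]
opening: 0.0387
```

```bash
python3 -c "
from h import *
to([.583,-.2107,.157],-.108,0)"
```

```text
t 17.98 pos [ 0.5856 -0.211   0.1553] 
 [[ 0.005  0.108  0.994]
 [-0.001  0.994 -0.108]
 [-1.    -0.001  0.005]] 
F [-4.5  2.  11.6] M [ 0.46  1.09 -0.  ] open 0.0387 q [-0.465  0.521 -0.122  0.923  0.001 -0.356]
shift units [-0.08  0.   -0.13]
turn units [-0.    0.05  0.01]
```

Contact at z 0.1553 with 12 N, so the crown is on the roll. Ease off and release.

Emit:
step_arm:
  rows:
    - [[-0.08,0,0],[0,0,0]]
    - [[0,0,0],[0,0,0]]
  squeeze: 20

```text
t: 18.15
eef_pos: [0.5861, -0.2113, 0.1582]
tcp_rot: [0.084, 1.563, -0.086]
contact_force: [0.6, -0.4, -0.9]
opening: 0.0388
```

Emit:
step_arm:
  rows:
    - [[0,0,0],[0,0,0]]
    - [[0,0,0],[0,0,0]]
    - [[0,0,0],[0,0,0]]
    - [[0,0,0],[0,0,0]]
  jaw: -0.35

```text
t: 18.48
eef_pos: [0.5869, -0.2117, 0.159]
tcp_rot: [0.083, 1.561, -0.087]
contact_force: [0.6, -0.4, 0.4]
opening: 0.0576
```

Emit:
step_arm:
  rows:
    - [[-0.3,0,0],[0,0,0]]
    - [[-0.6,0,0],[0,0,0]]
    - [[-1,0,0],[0,0,0]]
    - [[-1,0,0],[0,0,0]]
    - [[-1,0,0],[0,0,0]]

```text
t: 18.9
eef_pos: [0.583, -0.21, 0.235]
tcp_rot: [0.087, 1.571, -0.084]
contact_force: [0.3, -0.2, -0.1]
opening: 0.0576
```

Emit:
step_arm:
  rows:
    - [[-1,0,-1],[0,0,0]]
    - [[-1,0,-1],[0,0,0]]
    - [[-0.5,0,-1],[0,0,0]]
    - [[0,0,-1],[0,0,0]]
    - [[0,0,-1],[0,0,0]]

```text
t: 19.32
eef_pos: [0.4858, -0.2005, 0.2937]
tcp_rot: [0.081, 1.56, -0.086]
contact_force: [-0.6, 0.1, 0.7]
opening: 0.058
```

Emit:
step_arm:
  rows:
    - [[0,0,-1],[0,0,0]]
    - [[0,0,-1],[0,0,0]]
    - [[0,0,-1],[0,0,0]]
    - [[0,0,-0.5],[0,0,0]]
    - [[0,0,0],[0,0,0]]

```text
t: 19.73
eef_pos: [0.4105, -0.1921, 0.2966]
tcp_rot: [0.08, 1.557, -0.088]
contact_force: [0.6, -0.4, 0.0]
opening: 0.0579
```

```bash
python3 -c "
from h import *
st()
a=grab('side','s9'); b=grab('top','t9')
c=np.hstack([cv2.resize(a[90:250,200:410],None,fx=2,fy=2),cv2.resize(b[80:270,330:500],(286,320))]); print(c.shape); cv2.imwrite('pics/c9.png',c)"
```

```text
t 19.73 pos [ 0.4105 -0.1921  0.2966] 
 [[ 0.012  0.107  0.994]
 [-0.006  0.994 -0.107]
 [-1.    -0.005  0.013]] 
F [ 0.6 -0.4  0. ] M [-0.03  0.02  0.01] open 0.0579 q [-0.602  0.101 -0.341  1.116  0.002 -0.495]
(320, 706, 3)
```

View pics/c9.png

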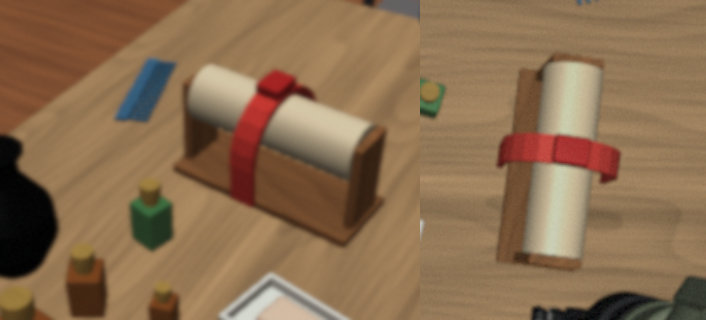

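Picture 10: the headband is draped across the middle of the roll, knot up, with the robot clear. One last check for movement, settling and the hang.

Emit:
step_arm:
  rows:
    - [[0,0,0],[0,0,0]]
    - [[0,0,0],[0,0,0]]
    - [[0,0,0],[0,0,0]]
    - [[0,0,0],[0,0,0]]
    - [[0,0,0],[0,0,0]]

```text
t: 20.25
eef_pos: [0.4162, -0.1937, 0.2963]
tcp_rot: [0.078, 1.554, -0.087]
contact_force: [-0.2, -0.2, 1.0]
opening: 0.0572
```

```bash
python3 -c "
from h import *
b=grab('top','t10'); a=grab('side','s10'); t0=cv2.imread('pics/t0.png'); t9=cv2.imread('pics/t9.png')
for n,(x,y,w) in dict(vase=(255,45,60),vA=(260,120,30),vL=(208,118,36),vS=(272,166,22),vG=(322,122,26),dish=(275,198,62)).items():
  sh,r=cv2.phaseCorrelate(cv2.cvtColor(t0[y:y+w,x:x+w],6).astype(np.float32),cv2.cvtColor(b[y:y+w,x:x+w],6).astype(np.float32)); print(n,np.round(sh,2))
d=cv2.absdiff(b,t9)[100:230,370:480]; print('move since t9',d.max(),d.mean())
def red(im):
  h=cv2.cvtColor(im,cv2.COLOR_BGR2HSV); return ((h[...,0]<6)|(h[...,0]>172))&(h[...,1]>150)
k=red(b); k[:,:360]=0; P=np.argwhere(k)[:,::-1]; print('top bbox',P.min(0),P.max(0))
u=np.array([.994,-.108,0]);v=np.array([.108,.994,0]);c=np.array([.583,-.2107,.018])
pts=[c+sx*.016*u+sy*.07*v+[0,0,z] for sy in(1,-1) for sx in (1,-1) for z in (0,.055)]
print('expected feet/legs top',proj('top',pts).round(1).tolist())
print('expected knot',proj('top',[c+[0,0,.137]]).round(1))
e=proj('side',[c+sx*.016*u+.07*v for sx in (1,-1)]); print('side left foot exp',e.round(1))
ks=red(a); ks[:,:280]=0; ks[210:]=0; ks[:,400:]=0; Q=np.argwhere(ks)[:,::-1]; print('side lowest red',Q[np.argsort(-Q[:,1])[:6]].tolist(), Q.min(0),Q.max(0))
"
```

```text
vase [-0.01  0.07]
vA [-0.17  0.17]
vL [-0.19 -0.08]
vS [-0.05  0.12]
vG [0.59 0.48]
dish [-0.01 -0.02]
move since t9 13 2.358997668997669
top bbox [377 159] [635 399]
expected feet/legs top [[374.9, 166.4], [378.8, 163.1], [373.0, 181.3], [376.8, 178.8], [439.2, 175.6], [446.5, 172.8], [437.5, 190.4], [444.7, 188.4]]
expected knot [[421.6 171.2]]
side left foot exp [[315.4 189.5]
 [326.5 194.6]]
side lowest red [[326, 192], [325, 192], [326, 191], [325, 191], [324, 191], [323, 191]] [315 125] [355 192]
```

```bash
python3 -c "
from h import *
for f in ('t0','t10'):
  h=cv2.cvtColor(cv2.imread(f'pics/{f}.png'),cv2.COLOR_BGR2HSV)[115:155,318:352]; k=(h[...,0]>50)&(h[...,0]<90)&(h[...,1]>90); print(f,np.argwhere(k).mean(0).round(2),k.sum())
print(env.hand_in())"
```

```text
t0 [25.49 15.68] 94
t10 [25.77 16.3 ] 70
the job is handed in; nothing more can be done
None
```

The headband is draped over the middle of the roll, knot up, and the job is handed in at about 20 s of the 72 s allowed.

**What I did:**
1. I gripped the lying headband by its knot and lifted it.
2. I turned it crown-up and stood it on its feet at about (0.66, 0.47), then let go. Pictures showed it standing free, with the jaws clear.
3. I took the knot again from above, carried the headband over the roll and lowered it until it touched, at about 12 N. Then I released it and backed away.

**Last checks:**
- **Hang:** the left foot in the side view is within about 3 px of where a square, straight hang puts it. The right foot and the knot got no numeric check; the top-view outline I used also picked up something else. By eye in both views it hangs square.
- **Settling:** the picture did not change around the stand over the last half second, beyond noise.
- **Other objects:** the vase, amber vial, soap dish and look-alike vials show no shift above 0.2 px.
- **Disagreement:** the green vial read about 0.6 px (roughly 1 mm) off in both tests. The gripper never went near it on its way past, so I take this as lighting or image noise, but I did not settle it.

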